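Fish the long chisel out of the hatch chest

ROBOT

A 6-joint arm with a two-finger parallel gripper is mounted at the origin on the work surface. World frame = base frame: x ahead of the robot, y to its left, z up, the work surface at z = 0. Lengths are in m, angles in rad, forces in N, time in s.
With the tool pointing down it reaches from about 0.35 to 1 m from the base axis. Payload 7.1 kg.
Tool frame: the origin (TCP) lies on the centre line of the jaws, within the pads' length; the fingertips stand 25 mm ahead of it and the grasp point (between the pads) lies 6 mm ahead of it; z points along the fingers, x is the direction in which the jaws open and shut, and the axes are right-handed (so a half turn about z gives the same grasp; the last joint's range is limited). The gripper opens to 85 mm and grips with 20 to 120 N. Pads are 22 mm wide; open, the fingers measure 114 mm over their backs; the gripper's body (76 mm by 85 mm) begins 54 mm behind the grasp point. The pads swing forward as they close: fully open they stand 13 mm farther back than shut.
Start: joints at [-1.256, 0.423, 1.63, -0, 1.089, -0.019], TCP at [0.205, -0.59, 0.256] pointing down, gripper open.
Joint ranges: [-3, 3], [-0.9, 2.11], [0.09, 2.58], [-1.31, 4.45], [0.11, 2.69], [-2.54, 2.54]. Speed limits (rad/s): [2.39, 2.39, 3.01, 3.14, 3.14, 3.14].

INTERFACE

Orientations are given as a rotation vector (axis times angle).
In Python, from rig import bot gives the robot as it stands.
- The arm moves only by the tool step_arm, never from a script. Its argument "rows" is a list of rows, each an object of numbers: "hand": the opening in per cent of the stroke, from 0 (shut) to 100 (fully open); "x", "y", "z": the shift along the world's x, y, z in mm; "yaw": the turn about the world's z in rad. A call has exactly 5 rows; each row shifts and turns the commanded pose from where the row before left it; what a row does not reach is not made up. A row lasts 1/10 s, in which the tool goes at most 50 mm and 8.59 degrees, less where a joint would pass 70% of its speed; a pose out of reach is approached as far as the arm can. A call with a gripper value outside its range is refused whole. The fingers move at their own pace and stop on an object; "force" is the grip in N (left out, the last holds). Time passes only in rows, so rows that do not move let the fingers close, or fill a call up. It gives the time, the measured TCP pose, the force and the opening at its end, in the units of the state.
- bot.get_state(): the state, without advancing time (a new reading comes with each control period).
- bot.camera(name): name is "side" or "top"; returns a dict with "pixels" (480x640x3 uint8, red, green, blue), "mtx" (3x3 intrinsics, pixels), "k1" (the pictures are not rectified: a ray, as slopes to the right and down, at radius r is drawn at 1 + k1 r^2 times it, then the intrinsics apply), "R" (3x3) and "t" (3): a world point X has camera coordinates R X + t. Camera axes: x right, y down, z forward; pixel columns grow to the right and rows downward; lengths in m; the calibration is good to about 2 mm. A picture is of the moment at which its call begins. There is no depth.
- bot.finish_job(): hands the job in, once; it reports no verdict.
The state is a dict: "time_s": time; "joint_positions": joint angles; "qd": joint speeds; "tau": joint torques, N m; "eef_pos": TCP position; "orientation": TCP orientation; "contact_force": force on the tool from outside, world axes, zero at the start; "moment": the same for the moment, N m; "opening": opening from 0.0 (shut) to 1.0 (fully open).
Only numpy, scipy, OpenCV 4.12 (cv2) and the standard library are available. Lean on these libraries where they do the work, as an engineer would, in place of code of your own. Each camera call takes 0.05 s, during which the arm holds its last target. There are 200 camera calls.

TASK

Slide the hatch of the flat tool chest fully open, then draw the long cold chisel out through the opening; the chisel is longer than the opening, so tip it up, struck head first, and pull it out on the slant. Finish still holding it in the gripper, still and about level, its whole length at least 10 cm above the top of the chest, with the hatch left open. Leave the carton, tape roll, tin and hammer where they are.

Things in the scene. Friction and masses are not known exactly. Their poses are not given: they have to be found in the camera images.
- hatch (a joint): Slide of the chest's hatch, in m: 0 = closed, 0.145 = fully open against its stop. It grows as the hatch moves along the chest's +y. It starts somewhere from 0 to 0.04, needs a push of about 2 N and stays where it is left.
- hatch_grip (a point): Top centre of the hatch's grip: an upright black block, 50 mm along the chest's x, 16 mm along its y (the sliding direction), 38 mm high above the hatch plate; axes parallel to the chest's. The hatch is a bare aluminium plate 114 (x) by 143 mm (y), 4 mm thick, its top 86.5 mm above the table; the grip stands near its +y edge, 45 mm from its middle.
- chest: Flat grey sheet-steel tool chest fixed to the table, 118 mm along its x, 258 mm along its y, 88 mm high with its guide rails. Origin: centre of its underside, z up, yaw within 0.35 rad of the world's. Inside 110 by 250 mm, walls 4 mm, plywood inner floor 10 mm above the table. From y = +15 mm on it has a fixed cover, underside 78 and top 82 mm above the table.
- opening (a point): Centre of the opening in the chest's top, 82 mm above the table, at chest x = 0, y = -55 mm; axes as the chest's. The opening is 110 mm (x) by 140 mm (y), between the fixed cover and the end wall at chest y = -125 mm, which is 78 mm high. The hatch covers it when closed; opened, it lies over the cover and overhangs the +y end by 30 mm.
- chest_top (a point): Centre of the chest at the height of its top, 88 mm above the table. 10 mm high guide rails run along both long sides.
- chisel_mid (a point): Middle of the steel cold chisel, 230 mm long, 0.3 to 0.5 kg, lying flat on the chest's inner floor along its own y, within 0.05 rad of the chest's y. Shank 16 by 16 mm from y = -105 to +60 mm; head (-y end) 13 mm square, under the opening; blade (+y end) 22 mm wide, 6 mm thick at its edge, under the fixed cover. Centre of mass 6 mm from here towards the head.
- chisel_head (a point): Centre of the chisel's struck end, 115 mm from its middle along its -y.
- chisel_blade (a point): Centre of the chisel's blade edge, 115 mm from its middle along its +y.
- carton: Bystander: cardboard carton 80 x 120 mm, 60 mm high; origin at centre of its underside, beyond the chest.
- tape: Bystander: roll of tape lying flat, 100 mm across, 45 mm high; origin at centre of its underside.
- tin: Bystander: tin, 72 mm across, 100 mm high; origin at centre of its underside.
- hammer: Bystander: hammer lying on the table on the robot's right, 260 mm long, lying along its own x, head to +x; origin at the middle of its length, on its underside.

How it is judged:
On the way, in this order (a step that is already met when the one before it is completed fails the run):
1. the hatch is slid fully open (within 10 mm of its stop) while the chisel still lies in the chest (value of joint hatch above 0.135 m and z of chisel_mid in the frame of chest below 0.06 m), for 0.2 s.
2. the chisel slants through the opening: its head is out above the chest, its blade still inside (z of chisel_head in the frame of chest above 0.088 m and z of chisel_blade in the frame of chest below 0.075 m), for 0.1 s.
At the end, for the whole second after the job is handed in: The gripper holds the chisel still, level within 20 degrees, with both ends and its middle at least 100 mm above the chest's top (188 mm above the table), touching nothing but the gripper; the hatch stands within 10 mm of its open stop (value of joint hatch above 0.135 m and height (world z) of each of chisel_head, chisel_blade, chisel_mid above 0.188 m and angle between chisel_mid's own y axis and vertical between 1.22 and 1.92 rad and contact force between the fingers and chisel above 1 N and linear speed of chisel below 0.03 m/s and contact force between chest and chisel below 0.1 N); the arm keeps its last pose, push and grip.
It fails at once if the carton is shifted by more than 30 mm (distance of carton from where it was at the start of the episode above 0.03 m).
It fails at once if the tape is shifted by more than 30 mm (distance of tape from where it was at the start of the episode above 0.03 m).
It fails at once if the tin is shifted by more than 30 mm (distance of tin from where it was at the start of the episode above 0.03 m).
It fails at once if the hammer is shifted by more than 30 mm (distance of hammer from where it was at the start of the episode above 0.03 m).
It also fails if it takes over 54 s, if anything falls off the work surface, if the arm or the gripper's body presses on something with over 40 N, if the wrist force passes 120 N, or if a joint passes its speed limit or range.

## Working session

There is one attempt and no reset: what is moved stays moved. The work goes in short steps, Python scripts to look and compute and a tool call to move; the robot and the scene stay as the last step left them, time stands still between calls to the robot, and variables do not carry over. Pictures are saved under pics/ and viewed, about 8 in all and at most 12, crops included, and the job is handed in when it is done.

Besides the shell and the picture viewer there is one more tool, called after "Request:" as name([rows], argument=value, ...), one row to a line, values as JSON. step_arm: Moves the arm, as the interface text tells. Its arguments: {"type":"object","properties":{"rows":{"type":"array","items":{"type":"object","properties":{"hand":{"type":"number"},"x":{"type":"number"},"y":{"type":"number"},"z":{"type":"number"},"yaw":{"type":"number"}}}},"force":{"type":"number"}},"required":["rows"]}

```bash
ls; mkdir -p pics; cat > h.py <<'E'
import numpy as np, cv2
from rig import bot
def cam(n,fn=None):
    c=bot.camera(n)
    if fn: cv2.imwrite('pics/'+fn,cv2.cvtColor(c['pixels'],cv2.COLOR_RGB2BGR))
    return c
def ray(c,uv):
    m=np.array(c['mtx']);k=c['k1']
    d=(np.array(uv,float)-m[:2,2])/[m[0,0],m[1,1]]
    s=d.copy()
    for _ in range(30): s=d/(1+k*(s@s))
    R=np.array(c['R']);t=np.array(c['t'])
    return -R.T@t, R.T@np.r_[s,1]
def onz(c,uv,z):
    o,d=ray(c,uv); return o+d*(z-o[2])/d[2]
def proj(c,X):
    p=np.array(c['R'])@X+np.array(c['t']);s=p[:2]/p[2]
    s=s*(1+c['k1']*(s@s));m=np.array(c['mtx']);return s*[m[0,0],m[1,1]]+m[:2,2]
E
python3 - <<'E'
from h import *
for n in('top','side'):
    c=cam(n,n+'0.png');print(n,c['mtx'],c['k1'],-np.array(c['R']).T@c['t'])
    np.savez(n+'0.npz',**{k:np.array(v) for k,v in c.items()})
print(bot.get_state())
E
```

```text
pics
top [[560.63324575   0.         325.66353286]
 [  0.         560.63324575 240.19139458]
 [  0.           0.           1.        ]] 0.01280717234234023 [ 0.45481822 -0.00907713  1.42911239]
side [[522.02287695   0.         321.36594194]
 [  0.         522.02287695 239.57527652]
 [  0.           0.           1.        ]] 0.053740028365989415 [0.2267702  0.71149343 0.93935165]
{'time_s': 0.1, 'joint_positions': array([-1.25598192e+00,  4.23801949e-01,  1.63060858e+00, -2.61852591e-05,
        1.08860229e+00, -1.89956090e-02]), 'qd': array([-0.00057888, -0.00090152, -0.00289002, -0.0007445 ,  0.00143823,
       -0.00099323]), 'tau': array([-7.16880550e-06, -5.58424258e+01, -2.82444978e+01, -3.67049358e-05,
        3.07308183e-03, -2.17106248e-05]), 'eef_pos': array([ 0.20465657, -0.59005585,  0.25560193]), 'orientation': array([-2.55895939e+00,  1.82102577e+00,  1.81385060e-03]), 'contact_force': array([0.2577116 , 0.3565207 , 0.57007204]), 'moment': array([-0.02348092,  0.00762351, -0.00227996]), 'opening': 0.9987292724733029}
```

View pics/top0.png

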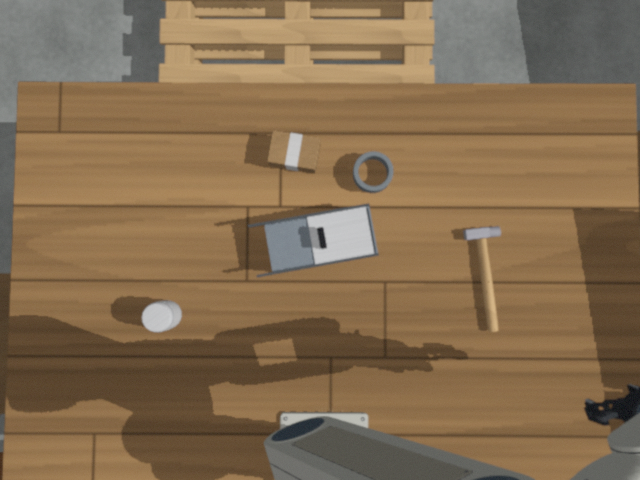

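View pics/side0.png

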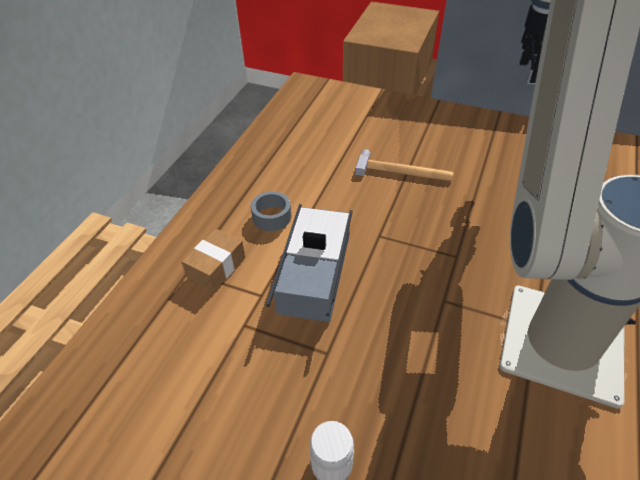

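The top view shows the chest at about (320,240), with its +y end (grey cover) to the left, the hatch plate to the right and the black grip at (321,237). The carton is at (295,151), the tape at (373,172), the tin at (161,316) and the hammer at (487,280).

```bash
python3 - <<'E'
from h import *
c=dict(np.load('top0.npz'));im=c['pixels'];c['k1']=float(c['k1'])
hsv=cv2.cvtColor(im,cv2.COLOR_RGB2HSV)
x0,x1,y0,y1=230,400,195,285
def reg(m):
    M=np.zeros(m.shape,np.uint8);M[y0:y1,x0:x1]=m[y0:y1,x0:x1];return M
def big(M):
    cs,_=cv2.findContours(M,cv2.RETR_EXTERNAL,cv2.CHAIN_APPROX_NONE);return max(cs,key=cv2.contourArea)
for nm,m,z in (('hatch',(hsv[...,2]>185)&(hsv[...,1]<40),.0865),('grip',hsv[...,2]<30,.1245)):
    k=big(reg(m.astype(np.uint8)*255));r=cv2.minAreaRect(k);b=cv2.boxPoints(r)
    P=np.array([onz(c,p,z)[:2] for p in b]);print(nm,cv2.contourArea(k),b.round(1).tolist(),(P*1000).round(1).tolist(),(P.mean(0)*1000).round(1))
    e=np.roll(P,-1,0)-P;print(np.linalg.norm(e,axis=1).round(4),np.degrees(np.arctan2(e[:,1],e[:,0])).round(1))
big_=cv2.resize(im[195:285,230:400],None,fx=4.7,fy=4.7,interpolation=cv2.INTER_CUBIC)
s=dict(np.load('side0.npz'))['pixels'][190:330,250:370]
s=cv2.resize(s,None,fx=423/140,fy=423/140,interpolation=cv2.INTER_CUBIC)
w=np.zeros((600,800,3),np.uint8)
cv2.imwrite('pics/top0c.png',big_[...,::-1]);cv2.imwrite('pics/side0c.png',s[...,::-1])
E
```

```text
hatch 2221.0 [[307.29998779296875, 217.3000030517578], [364.79998779296875, 207.0], [372.8999938964844, 252.1999969482422], [315.3999938964844, 262.5]] [[588.5, 40.9], [613.9, -97.3], [505.1, -116.8], [479.8, 20.9]] [546.8 -38.1]
[0.1406 0.1105 0.1399 0.1105] [ -79.6 -169.9  100.4   10.5]Traceback (most recent call last):
  File "<stdin>", line 10, in <module>
  File "<stdin>", line 8, in big
ValueError: max() iterable argument is empty
```

```bash
python3 - <<'E'
from h import *
c=dict(np.load('top0.npz'));im=c['pixels'];c['k1']=float(c['k1'])
hsv=cv2.cvtColor(im,cv2.COLOR_RGB2HSV)
print(hsv[237,315:330].tolist())
M=np.zeros(hsv.shape[:2],np.uint8);M[220:255,305:340]=255*(hsv[220:255,305:340,2]<60)
k=max(cv2.findContours(M,cv2.RETR_EXTERNAL,cv2.CHAIN_APPROX_NONE)[0],key=cv2.contourArea)
r=cv2.minAreaRect(k);print(r,(onz(c,r[0],.1245)*1000).round(1))
u=np.array([np.cos(.179),np.sin(.179)]);v=np.array([-u[1],u[0]])
print('grip by hatch',np.array([546.8,-38.1])+45*v)
big_=cv2.resize(im[195:285,230:400],None,fx=4.7,fy=4.7,interpolation=cv2.INTER_CUBIC)
cv2.imwrite('pics/top0c.png',big_[...,::-1])
E
```

```text
[[100, 5, 147], [105, 4, 145], [120, 2, 138], [130, 7, 103], [113, 17, 59], [116, 49, 42], [120, 25, 41], [107, 42, 43], [113, 46, 44], [120, 6, 89], [120, 3, 156], [120, 1, 189], [105, 3, 200], [120, 3, 200], [120, 3, 201]]
((321.3783874511719, 237.77027893066406), (18.412687301635742, 4.438772678375244), 80.53767395019531) [536.9   6.4 124.5]
grip by hatch [538.78794618   6.18100037]
```

View pics/top0c.png

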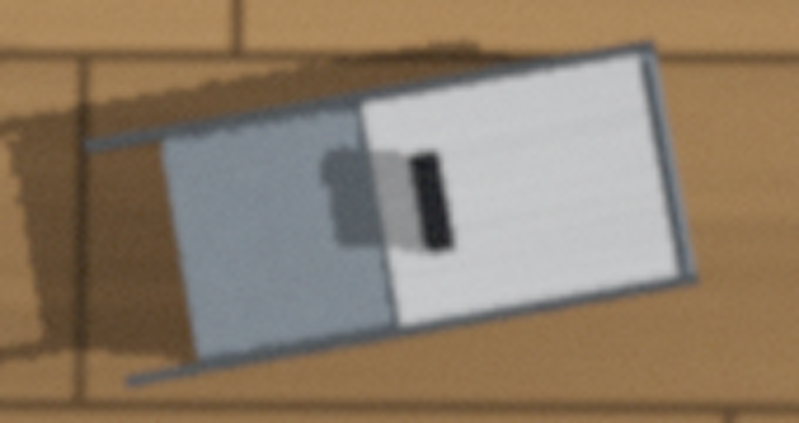

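The crop shows the hatch slightly open: a thin gap by the end wall near (680,180), rails running past the cover at the left, and the grip at (431,201).

```bash
python3 - <<'E'
from h import *
c=dict(np.load('top0.npz'));c['k1']=float(c['k1'])
f=lambda u,v,z:(onz(c,(230+(u+.5)/4.7-.5,195+(v+.5)/4.7-.5),z)*1000)[:2].round(1)
for n,p in dict(farR=(653,44,.088),nearR=(694,278,.088),covL1=(163,140,.082),covL2=(195,360,.082),railfarL=(87,146,.088),railnearL=(127,381,.088),hR1=(642,55,.0865),hR2=(678,275,.0865),hL1=(362,102,.0865),hL2=(400,328,.0865),g=(431,201,.1245)).items(): print(n,f(*p))
E
```

```text
farR [ 621.  -106.2]
nearR [ 501.4 -127. ]
covL1 [571.4 144.7]
covL2 [458.7 127.2]
railfarL [567.7 182.9]
railnearL [447.9 161.1]
hR1 [ 615.5 -100.7]
hR2 [ 502.9 -119. ]
hL1 [590.9  42.6]
hL2 [475.4  22.5]
g [537.8   6.6]
```

Request:
step_arm([
  {"hand":0,"x":22,"y":37,"z":0,"yaw":0.095},
  {"hand":0,"x":22,"y":37,"z":0,"yaw":0.095},
  {"hand":0,"x":22,"y":37,"z":0,"yaw":0.095},
  {"hand":0,"x":22,"y":37,"z":0,"yaw":0.095},
  {"hand":0,"x":22,"y":37,"z":0,"yaw":0.095},
], force=40)

```text
time_s: 0.6
eef_pos: [0.3152, -0.4038, 0.2561]
orientation: [-2.918, 1.163, 0.001]
contact_force: [1.1, -0.6, 0.7]
opening: 0.145
```

Request:
step_arm([
  {"hand":0,"x":23,"y":37,"z":0,"yaw":0.095},
  {"hand":0,"x":23,"y":37,"z":0,"yaw":0.095},
  {"hand":0,"x":23,"y":37,"z":0,"yaw":0.095},
  {"hand":0,"x":23,"y":37,"z":0,"yaw":0.095},
  {"hand":0,"x":23,"y":37,"z":0,"yaw":0.095},
])

```text
time_s: 1.1
eef_pos: [0.4303, -0.2188, 0.2562]
orientation: [-3.11, 0.443, 0.0]
contact_force: [0.7, 0.5, -0.5]
opening: 0.002
```

Request:
step_arm([
  {"hand":0,"x":23,"y":37,"z":0,"yaw":0.095},
  {"hand":0,"x":23,"y":37,"z":0,"yaw":0.095},
  {"hand":0,"x":23,"y":37,"z":0,"yaw":0.095},
  {"hand":0,"x":23,"y":37,"z":0,"yaw":0.095},
  {"hand":0,"x":23,"y":37,"z":0,"yaw":0.089},
])

```text
time_s: 1.6
eef_pos: [0.5453, -0.0337, 0.2561]
orientation: [-3.128, -0.292, 0.001]
contact_force: [0.3, -0.4, -0.2]
opening: -0.001
```

Request:
step_arm([
  {"hand":0,"x":0,"y":0,"z":-30},
  {"hand":0,"x":0,"y":0,"z":-30},
  {"hand":0,"x":0,"y":0,"z":-30},
  {"hand":0,"x":0,"y":0,"z":-30},
  {"hand":0,"x":0,"y":0,"z":-18},
])

```text
invalid input at $.rows[0]: expected keys hand, x, y, z, yaw
```

Request:
step_arm([
  {"hand":0,"x":-2,"y":10},
  {"hand":0,"x":-2,"y":10},
  {"hand":0,"x":-1,"y":8},
  {"hand":0,"x":-2,"y":10},
  {"hand":0,"x":-2,"y":10},
])

```text
invalid input at $.rows[0]: expected keys hand, x, y, z, yaw
```

Request:
step_arm([
  {"hand":0,"x":-3,"y":15},
  {"hand":0,"x":-3,"y":15},
  {"hand":0,"x":-3,"y":15},
  {"hand":0,"x":-2,"y":12},
  {"hand":0,"x":-2,"y":12},
])

```text
invalid input at $.rows[0]: expected keys hand, x, y, z, yaw
```

All five keys are needed in every row.

Request:
step_arm([
  {"hand":0,"x":0,"y":0,"z":-30,"yaw":0},
  {"hand":0,"x":0,"y":0,"z":-30,"yaw":0},
  {"hand":0,"x":0,"y":0,"z":-30,"yaw":0},
  {"hand":0,"x":0,"y":0,"z":-30,"yaw":0},
  {"hand":0,"x":0,"y":0,"z":-18,"yaw":0},
])

```text
time_s: 2.1
eef_pos: [0.5434, -0.0353, 0.1159]
orientation: [-3.128, -0.286, 0.005]
contact_force: [-0.3, -0.1, 0.0]
opening: 0.001
```

Request:
step_arm([
  {"hand":0,"x":-2,"y":10,"z":0,"yaw":0},
  {"hand":0,"x":-2,"y":10,"z":0,"yaw":0},
  {"hand":0,"x":-1,"y":8,"z":0,"yaw":0},
  {"hand":0,"x":-2,"y":10,"z":0,"yaw":0},
  {"hand":0,"x":-2,"y":10,"z":0,"yaw":0},
])

```text
time_s: 2.6
eef_pos: [0.5364, 0.0134, 0.1194]
orientation: [3.128, 0.286, 0.003]
contact_force: [0.2, -2.0, 1.3]
opening: 0.001
```

Request:
step_arm([
  {"hand":0,"x":-3,"y":15,"z":0,"yaw":0},
  {"hand":0,"x":-3,"y":15,"z":0,"yaw":0},
  {"hand":0,"x":-3,"y":15,"z":0,"yaw":0},
  {"hand":0,"x":-2,"y":12,"z":0,"yaw":0},
  {"hand":0,"x":-2,"y":12,"z":0,"yaw":0},
])

```text
time_s: 3.1
eef_pos: [0.5223, 0.0827, 0.1183]
orientation: [3.128, 0.286, -0.001]
contact_force: [1.1, -2.4, 2.1]
opening: 0.001
```

Request:
step_arm([
  {"hand":0,"x":-2,"y":10,"z":0,"yaw":0},
  {"hand":0,"x":-1,"y":8,"z":0,"yaw":0},
  {"hand":0,"x":-2,"y":7,"z":0,"yaw":0},
  {"hand":0,"x":-1,"y":6,"z":0,"yaw":0},
  {"hand":0,"x":-1,"y":4,"z":0,"yaw":0},
])

```text
time_s: 3.6
eef_pos: [0.5158, 0.1169, 0.1182]
orientation: [3.129, 0.286, 0.0]
contact_force: [1.9, -1.4, -1.4]
opening: 0.001
```

Request:
step_arm([
  {"hand":0,"x":0,"y":1,"z":0,"yaw":0},
  {"hand":0,"x":0,"y":1,"z":0,"yaw":0},
  {"hand":0,"x":0,"y":1,"z":0,"yaw":0},
  {"hand":0,"x":0,"y":0,"z":0,"yaw":0},
  {"hand":0,"x":0,"y":0,"z":0,"yaw":0},
])

```text
time_s: 4.1
eef_pos: [0.5156, 0.1194, 0.1182]
orientation: [-3.129, -0.285, 0.001]
contact_force: [-1.3, -2.0, -1.0]
opening: -0.001
```

Request:
step_arm([
  {"hand":0,"x":0,"y":1,"z":0,"yaw":0},
  {"hand":0,"x":0,"y":1,"z":0,"yaw":0},
  {"hand":0,"x":-1,"y":1,"z":0,"yaw":0},
  {"hand":0,"x":0,"y":0,"z":0,"yaw":0},
  {"hand":0,"x":0,"y":0,"z":0,"yaw":0},
])

```text
time_s: 4.6
eef_pos: [0.5155, 0.1206, 0.1183]
orientation: [3.126, 0.287, 0.001]
contact_force: [3.7, -16.5, -1.4]
opening: 0.001
```

Request:
step_arm([
  {"hand":0,"x":0,"y":1,"z":0,"yaw":0},
  {"hand":0,"x":0,"y":1,"z":0,"yaw":0},
  {"hand":0,"x":0,"y":0,"z":0,"yaw":0},
  {"hand":0,"x":0,"y":0,"z":0,"yaw":0},
  {"hand":0,"x":0,"y":0,"z":0,"yaw":0},
])

```text
time_s: 5.1
eef_pos: [0.5154, 0.1207, 0.1182]
orientation: [3.123, 0.287, 0.0]
contact_force: [4.3, -27.5, 0.5]
opening: -0.002
```

The hatch is at its stop, with the contact force rising to 27 N. I'll back off and look.

Request:
step_arm([
  {"hand":0,"x":2,"y":-12,"z":0,"yaw":0},
  {"hand":0,"x":0,"y":-5,"z":30,"yaw":0},
  {"hand":0,"x":0,"y":-20,"z":40,"yaw":0},
  {"hand":10,"x":0,"y":-40,"z":30,"yaw":0},
  {"hand":30,"x":0,"y":-45,"z":10,"yaw":0},
])

```text
time_s: 5.6
eef_pos: [0.5188, 0.0023, 0.2319]
orientation: [3.128, 0.289, 0.01]
contact_force: [0.2, -0.8, -0.2]
opening: 0.254
```

Request:
step_arm([
  {"hand":50,"x":-10,"y":-48,"z":0,"yaw":0},
  {"hand":50,"x":-10,"y":-48,"z":0,"yaw":0},
  {"hand":50,"x":-10,"y":-48,"z":0,"yaw":0},
  {"hand":50,"x":-10,"y":-48,"z":0,"yaw":0},
  {"hand":50,"x":-10,"y":-48,"z":0,"yaw":0},
])

```text
time_s: 6.1
eef_pos: [0.4665, -0.2393, 0.2287]
orientation: [3.128, 0.285, 0.002]
contact_force: [1.0, -0.6, 0.2]
opening: 0.499
```

```bash
python3 - <<'E'
from h import *
for n in('top','side'):
    c=cam(n);np.savez(n+'1.npz',**{k:np.array(v) for k,v in c.items()})
    im=c['pixels']
    cr=im[195:285,230:400] if n=='top' else im[180:330,240:380]
    f=4.7 if n=='top' else 4
    cv2.imwrite(f'pics/{n}1c.png',cv2.resize(cr,None,fx=f,fy=f,interpolation=cv2.INTER_CUBIC)[...,::-1])
E
```

```text
(no output)
```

View pics/top1c.png

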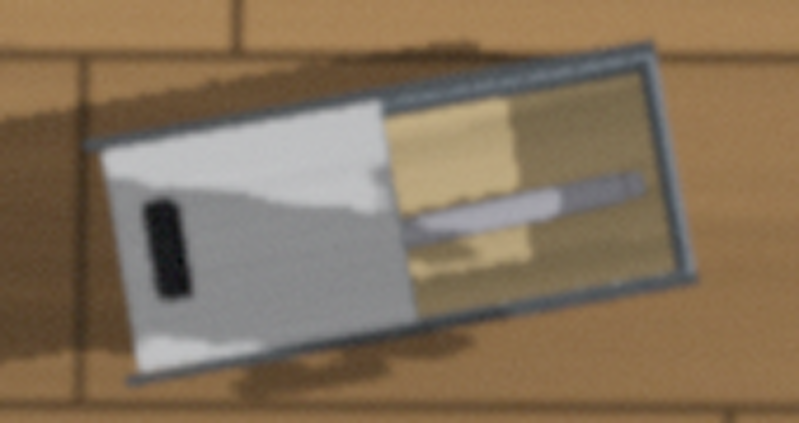

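View pics/side1c.png

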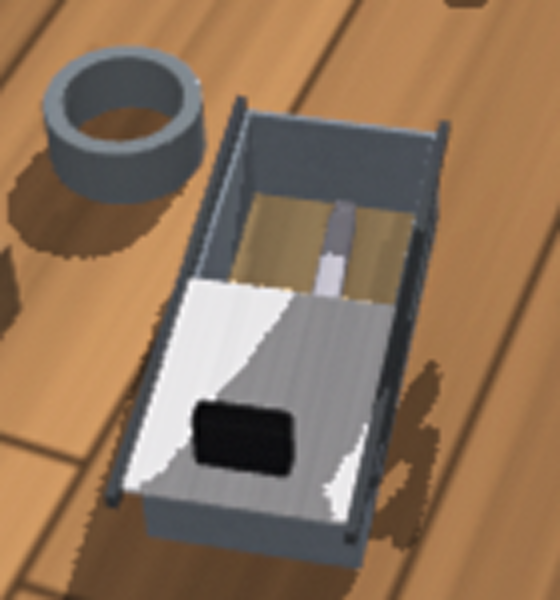

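The hatch is open and the chisel is visible, from its head at (643,184) to the cover edge near (408,230) in the crop.

```bash
python3 - <<'E'
from h import *
c=dict(np.load('top1.npz'));c['k1']=float(c['k1']);im=c['pixels']
h=cv2.cvtColor(im,cv2.COLOR_RGB2HSV)
M=np.zeros(h.shape[:2],np.uint8);M[222:252,318:372]=255*(h[222:252,318:372,1]<55)
cs=cv2.findContours(M,cv2.RETR_EXTERNAL,cv2.CHAIN_APPROX_NONE)[0]
k=max([k for k in cs if cv2.boundingRect(k)[0]<362],key=cv2.contourArea)
print(cv2.boundingRect(k),cv2.contourArea(k))
o=np.array([538.1,9.7])/1000;u=np.array([np.cos(.182),np.sin(.182)]);v=np.array([-u[1],u[0]])
L=[]
for x in range(322,372):
    r=np.where(M[:,x])[0]
    if len(r): 
        p=onz(c,(x,r.mean()),.026)[:2]-o;L.append((x,len(r),round(r.mean(),1),round(p@u*1000,1),round(p@v*1000,1)))
print(*L,sep='\n')
f=lambda u_,v_,z:((onz(c,(230+(u_+.5)/4.7-.5,195+(v_+.5)/4.7-.5),z)[:2]-o)*1000)
for n,p in dict(head=(644,184,.020),hatchNear=(384,100,.0865),hatchNear2=(416,315,.0865),hatchfar=(101,152,.0865),hf2=(137,372,.0865)).items():
    q=f(*p);print(n,(q@u).round(1),(q@v).round(1))
E
```

```text
(318, 231, 50, 17) 307.0
(322, 7, np.float64(243.0), np.float64(-8.7), np.float64(-2.2))
(323, 8, np.float64(242.5), np.float64(-7.9), np.float64(-4.9))
(324, 8, np.float64(242.5), np.float64(-8.3), np.float64(-7.3))
(325, 7, np.float64(242.0), np.float64(-7.5), np.float64(-10.0))
(326, 7, np.float64(242.0), np.float64(-8.0), np.float64(-12.5))
(327, 8, np.float64(241.5), np.float64(-7.2), np.float64(-15.2))
(328, 8, np.float64(241.5), np.float64(-7.6), np.float64(-17.7))
(329, 8, np.float64(241.5), np.float64(-8.1), np.float64(-20.1))
(330, 7, np.float64(241.0), np.float64(-7.3), np.float64(-22.8))
(331, 7, np.float64(241.0), np.float64(-7.7), np.float64(-25.3))
(332, 8, np.float64(240.5), np.float64(-7.0), np.float64(-28.0))
(333, 8, np.float64(240.5), np.float64(-7.4), np.float64(-30.4))
(334, 8, np.float64(240.5), np.float64(-7.8), np.float64(-32.9))
(335, 7, np.float64(240.0), np.float64(-7.1), np.float64(-35.6))
(336, 7, np.float64(240.0), np.float64(-7.5), np.float64(-38.1))
(337, 8, np.float64(239.5), np.float64(-6.7), np.float64(-40.8))
(338, 8, np.float64(239.5), np.float64
[... 1577 characters left out ...]
64(-104.7))
(363, 7, np.float64(234.0), np.float64(-4.7), np.float64(-107.4))
(364, 6, np.float64(233.5), np.float64(-3.9), np.float64(-110.1))
(365, 6, np.float64(233.5), np.float64(-4.3), np.float64(-112.5))
(366, 5, np.float64(234.0), np.float64(-6.0), np.float64(-114.8))
(367, 2, np.float64(234.5), np.float64(-7.7), np.float64(-117.0))
(368, 1, np.float64(222.0), np.float64(22.8), np.float64(-125.2))
(369, 6, np.float64(224.5), np.float64(16.2), np.float64(-126.5))
(370, 13, np.float64(228.0), np.float64(7.0), np.float64(-127.4))
(371, 17, np.float64(230.0), np.float64(1.7), np.float64(-128.9))
head -5.3 -116.9
hatchNear 56.9 11.5
hatchNear2 -54.3 14.8
hatchfar 56.3 158.6
hf2 -57.6 159.6
```

Request:
step_arm([
  {"hand":50,"x":14,"y":43,"z":0,"yaw":0.006},
  {"hand":50,"x":14,"y":43,"z":0,"yaw":0.006},
  {"hand":50,"x":14,"y":43,"z":0,"yaw":0.006},
  {"hand":50,"x":14,"y":43,"z":0,"yaw":0.006},
  {"hand":50,"x":14,"y":43,"z":0,"yaw":0.006},
])

```text
time_s: 6.7
eef_pos: [0.5372, -0.0199, 0.2285]
orientation: [-3.123, -0.333, -0.001]
contact_force: [0.3, 0.0, -0.9]
opening: 0.499
```

Request:
step_arm([
  {"hand":50,"x":0,"y":0,"z":-30,"yaw":0},
  {"hand":50,"x":0,"y":0,"z":-30,"yaw":0},
  {"hand":50,"x":0,"y":0,"z":-20,"yaw":0},
  {"hand":50,"x":0,"y":0,"z":-10,"yaw":0},
  {"hand":50,"x":0,"y":0,"z":0,"yaw":0},
])

```text
time_s: 7.2
eef_pos: [0.5361, -0.0219, 0.1372]
orientation: [-3.123, -0.333, 0.004]
contact_force: [-0.2, -0.2, 0.1]
opening: 0.499
```

Request:
step_arm([
  {"hand":45,"x":0,"y":-1,"z":-30,"yaw":0},
  {"hand":45,"x":0,"y":0,"z":-30,"yaw":0},
  {"hand":45,"x":0,"y":0,"z":-20,"yaw":0},
  {"hand":45,"x":0,"y":0,"z":-10,"yaw":0},
  {"hand":45,"x":0,"y":0,"z":-7,"yaw":0},
])

```text
time_s: 7.7
eef_pos: [0.5445, -0.0237, 0.0443]
orientation: [3.122, 0.331, 0.024]
contact_force: [15.4, 2.9, 9.7]
opening: 0.45
```

Request:
step_arm([
  {"hand":45,"x":0,"y":0,"z":-2,"yaw":0},
  {"hand":45,"x":0,"y":0,"z":0,"yaw":0},
  {"hand":30,"x":0,"y":0,"z":0,"yaw":0},
  {"hand":25,"x":0,"y":0,"z":0,"yaw":0},
  {"hand":25,"x":0,"y":0,"z":0,"yaw":0},
])

```text
time_s: 8.2
eef_pos: [0.5411, -0.0236, 0.0419]
orientation: [3.123, 0.331, 0.013]
contact_force: [7.1, 0.3, 5.0]
opening: 0.25
```

Something is pushing the gripper toward +x, so I'll look before closing.

```bash
python3 - <<'E'
from h import *
print({k:np.round(v,3).tolist() for k,v in bot.get_state().items() if k in('eef_pos','contact_force','moment','time_s')})
a=cam('side')['pixels'][140:300,240:400];b=cam('top')['pixels'][180:300,250:390]
a=cv2.resize(a,None,fx=2.5,fy=2.5,interpolation=3);b=cv2.resize(b,None,fx=2.8,fy=2.8,interpolation=3)
w=np.zeros((400,795,3),np.uint8);w[:,:400]=a;w[:b.shape[0],402:402+392]=b[:, :392]
cv2.imwrite('pics/c2.png',w[...,::-1])
E
```

```text
{'time_s': 8.2, 'eef_pos': [0.541, -0.024, 0.042], 'contact_force': [7.14, 0.289, 4.998], 'moment': [0.038, -0.331, -0.054]}
```

View pics/c2.png

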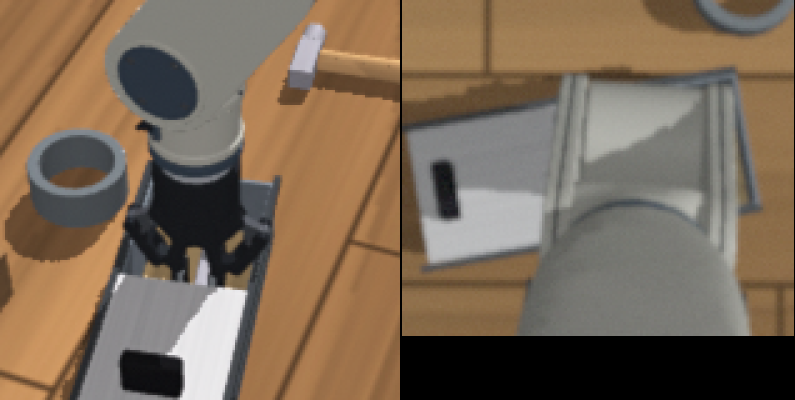

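The picture shows the gripper's outer knuckle pressing on the near (-x) rail. I'll shift +x a few mm, letting the jaws bring the chisel along, and then close.

Request:
step_arm([
  {"hand":20,"x":2,"y":0,"z":0,"yaw":0},
  {"hand":10,"x":2,"y":0,"z":0,"yaw":0},
  {"hand":0,"x":1,"y":0,"z":0,"yaw":0},
  {"hand":0,"x":0,"y":0,"z":0,"yaw":0},
  {"hand":0,"x":0,"y":0,"z":0,"yaw":0},
], force=40)

```text
time_s: 8.8
eef_pos: [0.5405, -0.0236, 0.041]
orientation: [-3.124, -0.333, 0.004]
contact_force: [-8.2, -0.3, 19.9]
opening: 0.175
```

Request:
step_arm([
  {"hand":0,"x":0,"y":0,"z":3,"yaw":0},
  {"hand":0,"x":0,"y":0,"z":3,"yaw":0},
  {"hand":0,"x":0,"y":0,"z":4,"yaw":0},
  {"hand":0,"x":0,"y":0,"z":5,"yaw":0},
  {"hand":0,"x":0,"y":0,"z":5,"yaw":0},
])

```text
time_s: 9.3
eef_pos: [0.5417, -0.0235, 0.0596]
orientation: [-3.124, -0.332, 0.0]
contact_force: [-0.2, 0.4, -5.3]
opening: 0.173
```

Request:
step_arm([
  {"hand":0,"x":0,"y":0,"z":5,"yaw":0},
  {"hand":0,"x":0,"y":0,"z":5,"yaw":0},
  {"hand":0,"x":0,"y":0,"z":5,"yaw":0},
  {"hand":0,"x":0,"y":0,"z":5,"yaw":0},
  {"hand":0,"x":0,"y":0,"z":0,"yaw":0},
])

```text
time_s: 9.8
eef_pos: [0.5423, -0.0235, 0.0801]
orientation: [3.124, 0.332, 0.002]
contact_force: [-0.7, 0.4, -3.5]
opening: 0.172
```

Request:
step_arm([
  {"hand":0,"x":0,"y":0,"z":4,"yaw":0},
  {"hand":0,"x":0,"y":0,"z":4,"yaw":0},
  {"hand":0,"x":0,"y":0,"z":4,"yaw":0},
  {"hand":0,"x":0,"y":0,"z":2,"yaw":0},
  {"hand":0,"x":0,"y":0,"z":0,"yaw":0},
])

```text
time_s: 10.3
eef_pos: [0.542, -0.0235, 0.0936]
orientation: [3.124, 0.332, 0.001]
contact_force: [1.3, -0.8, -5.2]
opening: 0.173
```

Request:
step_arm([
  {"hand":0,"x":0,"y":0,"z":2,"yaw":0},
  {"hand":0,"x":0,"y":0,"z":2,"yaw":0},
  {"hand":0,"x":0,"y":0,"z":1,"yaw":0},
  {"hand":0,"x":0,"y":0,"z":0,"yaw":0},
  {"hand":0,"x":0,"y":0,"z":0,"yaw":0},
])

```text
time_s: 10.8
eef_pos: [0.5414, -0.0234, 0.0981]
orientation: [-3.124, -0.333, 0.001]
contact_force: [-1.0, 1.3, -7.9]
opening: 0.173
```

Request:
step_arm([
  {"hand":0,"x":0,"y":0,"z":2,"yaw":0},
  {"hand":0,"x":0,"y":0,"z":2,"yaw":0},
  {"hand":0,"x":0,"y":0,"z":2,"yaw":0},
  {"hand":0,"x":0,"y":0,"z":0,"yaw":0},
  {"hand":0,"x":0,"y":0,"z":0,"yaw":0},
])

```text
time_s: 11.3
eef_pos: [0.5417, -0.0236, 0.1045]
orientation: [3.124, 0.333, -0.0]
contact_force: [-1.7, -0.1, -7.4]
opening: 0.168
```

```bash
python3 - <<'E'
from h import *
s=bot.get_state();print(s['contact_force'].round(2),s['moment'].round(3))
a=cam('side')['pixels'][140:300,240:400]
cv2.imwrite('pics/c3.png',cv2.resize(a,None,fx=3.7,fy=3.7,interpolation=3)[...,::-1])
E
```

```text
[-1.72 -0.12 -7.37] [-0.218  0.165  0.025]
```

View pics/c3.png

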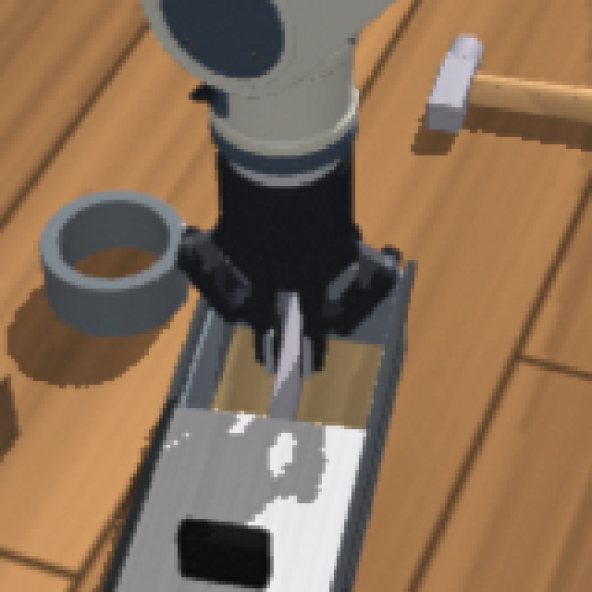

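The picture shows the chisel tipped between the fingers, with its upper end near (290,295) and its shank going under the hatch edge at (285,418). I'll cast those points onto the chisel's vertical plane.

```bash
cat >> h.py <<'E'
O=np.array([538.1,9.7])/1000;U=np.array([np.cos(.182),np.sin(.182)]);V=np.array([-U[1],U[0]])
def onplane(c,uv,tcp,az=.2125):
    n=np.array([np.cos(az),np.sin(az),0]);o,d=ray(c,uv);p=o+d*((n@(tcp-o))/(n@d))
    return np.round(np.r_[(p[:2]-O)@U,(p[:2]-O)@V,p[2]]*1000,1)
E
python3 - <<'E'
from h import *
c=cam('side');t=bot.get_state()['eef_pos'];t=np.array(t)
for p in ((290,295),(286,340),(284,370),(285,418)): print(onplane(c,(240+p[0]/3.7,140+p[1]/3.7),t))
print('tcp',(t[:2]-O)@U,(t[:2]-O)@V,t[2])
im=c['pixels'][210:260,305:330]
h=cv2.cvtColor(im,cv2.COLOR_RGB2HSV)
for r in range(0,50,3): print(210+r,' '.join(f'{s},{v}' for _,s,v in h[r].tolist()))
E
```

```text
[ -2.  -49.1 125.2]
[ -2.5 -32.2 103.9]
[ -2.8 -22.9  87.4]
[ -2.9 -21.   45.8]
tcp -0.002472773703351515 -0.03342800689291096 0.10439536790466288
210 38,27 20,25 29,26 39,26 38,27 36,28 39,26 38,27 49,26 29,26 39,26 38,27 39,26 38,27 39,26 39,26 39,26 46,28 44,29 38,27 39,26 29,26 39,26 38,27 39,26
213 32,32 41,25 31,25 38,27 39,26 29,26 31,25 39,26 51,25 38,27 38,27 38,27 39,26 38,27 41,25 39,26 39,26 38,27 47,27 31,25 41,25 38,27 29,26 41,25 31,25
216 36,50 33,69 31,50 35,29 31,25 28,27 39,26 38,27 51,25 39,26 39,26 38,27 39,26 39,26 49,26 41,25 41,25 51,25 44,23 31,25 31,25 39,26 31,25 32,32 34,60
219 38,61 41,56 43,42 36,28 49,26 38,27 39,26 41,25 43,24 35,36 33,69 35,81 35,80 22,92 17,123 20,65 39,26 38,27 38,27 38,27 39,26 47,27 34,30 36,49 33,85
222 48,32 55,28 47,27 49,26 38,27 38,27 39,26 20,25 38,27 34,45 31,82 33,84 29,96 16,143 15,184 15,135 26,40 35,22 29,26 39,26 47,27 57,27 46,39 43,42 44,41
225 38,27 49,26 39,26 20,25 39,26 39,26 47,27 28,27 49,31 24,32 21,49 28,74 20,116 14,179 15,190 15,183 20,100 33,31 41,25 39,26 46,28 46,28 38,34 42,36 38,34
228 45,103 20,89 20,
[... 1212 characters left out ...]
9 105,134
249 106,128 107,129 106,130 104,133 105,138 105,141 106,142 86,136 11,116 17,119 17,122 17,122 19,123 17,120 18,113 42,108 103,138 105,134 103,126 102,125 102,125 102,125 104,128 104,133 104,135
252 1,236 4,234 3,233 21,218 40,164 63,157 77,195 39,144 13,119 15,121 17,123 15,122 15,121 16,114 17,104 83,126 107,134 106,127 105,124 105,124 104,125 106,125 104,130 104,133 106,135
255 3,231 2,165 5,140 6,139 4,141 4,142 4,139 4,139 2,139 4,141 5,142 5,142 5,142 4,137 4,140 4,142 5,141 2,140 2,138 2,138 12,149 14,147 3,160 2,225 18,229
258 5,141 5,142 2,140 4,142 5,143 2,141 5,140 4,139 5,141 5,165 2,233 1,238 2,234 4,228 3,159 2,138 6,138 2,137 6,138 4,141 6,139 4,136 3,164 1,232 3,234
```

```bash
python3 - <<'E'
from h import *
c=cam('side');t=np.array(bot.get_state()['eef_pos'])
a=np.array([-np.sin(.2125),np.cos(.2125)])
for th in (0,10,15,20,30,40):
    r=[]
    for s in (-84,-50,0,30,50):
        q=t+np.r_[a*s*np.cos(np.radians(th)),-s*np.sin(np.radians(th))]/1000+np.array([0,0,-.023+.008/np.cos(np.radians(th))])
        r.append(proj(c,q).round(0).tolist())
    print(th,r)
E
```

```text
0 [[324.0, 210.0], [321.0, 220.0], [318.0, 236.0], [315.0, 246.0], [314.0, 253.0]]
10 [[323.0, 206.0], [321.0, 218.0], [318.0, 236.0], [315.0, 247.0], [314.0, 255.0]]
15 [[323.0, 204.0], [321.0, 217.0], [318.0, 236.0], [315.0, 248.0], [314.0, 256.0]]
20 [[323.0, 202.0], [321.0, 216.0], [318.0, 236.0], [315.0, 248.0], [314.0, 257.0]]
30 [[323.0, 200.0], [321.0, 214.0], [318.0, 236.0], [316.0, 249.0], [314.0, 257.0]]
40 [[322.0, 198.0], [320.0, 213.0], [317.0, 235.0], [316.0, 249.0], [315.0, 257.0]]
```

By geometry the tilt is about 13°, which agrees with the measured moment. I'll draw the chisel out along its slant.

Request:
step_arm([
  {"hand":0,"x":2,"y":-9,"z":3,"yaw":0},
  {"hand":0,"x":2,"y":-10,"z":3,"yaw":0},
  {"hand":0,"x":2,"y":-10,"z":2.5,"yaw":0},
  {"hand":0,"x":2,"y":-10,"z":2.5,"yaw":0},
  {"hand":0,"x":2,"y":-10,"z":2.5,"yaw":0},
])

```text
time_s: 11.95
eef_pos: [0.5525, -0.0738, 0.1185]
orientation: [3.124, 0.331, 0.002]
contact_force: [-0.1, 0.8, -3.3]
opening: 0.168
```

```bash
python3 - <<'E'
from h import *
s=bot.get_state();print(s['contact_force'].round(2),s['moment'].round(3))
E
```

```text
[-0.13  0.78 -3.26] [-0.098 -0.058 -0.07 ]
```

Request:
step_arm([
  {"hand":0,"x":2,"y":-10,"z":2.5,"yaw":0},
  {"hand":0,"x":2,"y":-10,"z":2.5,"yaw":0},
  {"hand":0,"x":2,"y":-10,"z":3,"yaw":0},
  {"hand":0,"x":2,"y":-10,"z":3,"yaw":0},
  {"hand":0,"x":2,"y":-10,"z":3,"yaw":0},
])

```text
time_s: 12.45
eef_pos: [0.562, -0.1233, 0.1321]
orientation: [3.124, 0.332, 0.0]
contact_force: [-0.5, -0.1, -4.5]
opening: 0.171
```

```bash
python3 - <<'E'
from h import *
s=bot.get_state();print(s['contact_force'].round(2),s['moment'].round(3))
c=cam('top')
cv2.imwrite('pics/c4.png',cv2.resize(c['pixels'][180:310,230:450],None,fx=3.6,fy=3.6,interpolation=3)[...,::-1])
E
```

```text
[-0.48 -0.07 -4.47] [-0.05  -0.063 -0.008]
```

View pics/c4.png

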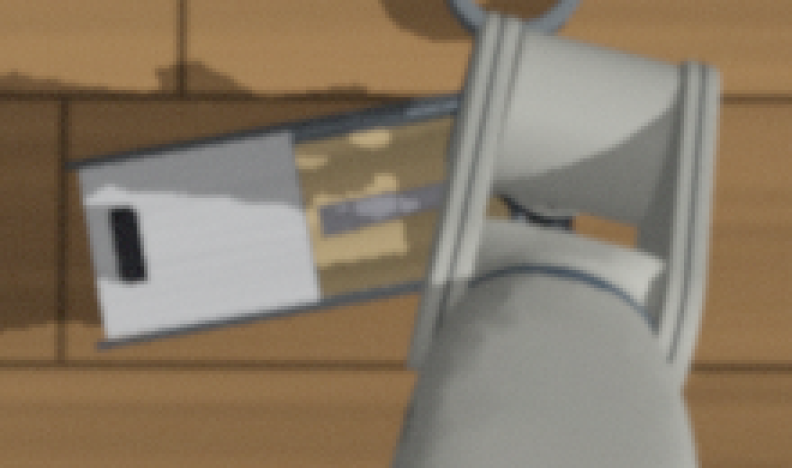

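The blade edge is just past the hatch edge, at (321,220) against about (315,220). I'll back off a little more, grip harder, then lift.

Request:
step_arm([
  {"hand":0,"x":2,"y":-10,"z":3,"yaw":0},
  {"hand":0,"x":2,"y":-10,"z":3,"yaw":0},
  {"hand":0,"x":1,"y":-5,"z":3,"yaw":0},
  {"hand":0,"x":0,"y":0,"z":8,"yaw":0},
  {"hand":0,"x":0,"y":0,"z":8,"yaw":0},
], force=90)

```text
time_s: 13.0
eef_pos: [0.5666, -0.1474, 0.1573]
orientation: [-3.124, -0.332, 0.001]
contact_force: [0.1, -0.1, -4.4]
opening: 0.152
```

Request:
step_arm([
  {"hand":0,"x":0,"y":0,"z":15,"yaw":0},
  {"hand":0,"x":0,"y":0,"z":15,"yaw":0},
  {"hand":0,"x":0,"y":0,"z":15,"yaw":0},
  {"hand":0,"x":0,"y":0,"z":15,"yaw":0},
  {"hand":0,"x":0,"y":0,"z":15,"yaw":0},
])

```text
time_s: 13.5
eef_pos: [0.5669, -0.1474, 0.2335]
orientation: [3.124, 0.333, 0.001]
contact_force: [-0.1, 0.1, -5.1]
opening: 0.152
```

Request:
step_arm([
  {"hand":0,"x":0,"y":0,"z":15,"yaw":0},
  {"hand":0,"x":0,"y":0,"z":15,"yaw":0},
  {"hand":0,"x":0,"y":0,"z":15,"yaw":0},
  {"hand":0,"x":0,"y":0,"z":10,"yaw":0},
  {"hand":0,"x":0,"y":0,"z":5,"yaw":0},
])

```text
time_s: 14.0
eef_pos: [0.5672, -0.1476, 0.2932]
orientation: [3.123, 0.332, 0.002]
contact_force: [0.7, -0.7, -4.6]
opening: 0.15
```

```bash
python3 - <<'E'
from h import *
s=bot.get_state();print(s['eef_pos'],s['contact_force'].round(2),s['moment'].round(3))
ims=[]
for n in('top','side'):
    c=cam(n);np.savez(n+'5.npz',**{k:np.array(v) for k,v in c.items()})
    p=proj(c,np.array(s['eef_pos'])).astype(int);print(n,p)
    x=max(0,p[0]-100);y=max(0,p[1]-75);print(x,y);ims.append(cv2.resize(c['pixels'][y:y+150,x:x+130],(520,600),interpolation=3))
    cv2.imwrite(f'pics/{n}5.png',ims[-1][...,::-1])
w=np.hstack(ims);w=cv2.resize(w,(800,462));cv2.imwrite('pics/c5.png',w[...,::-1])
E
```

```text
[ 0.56717314 -0.14759872  0.29315007] [ 0.7  -0.69 -4.64] [-0.131 -0.038 -0.034]
top [396 217]
296 142
side [326 126]
226 51
```

View pics/c5.png

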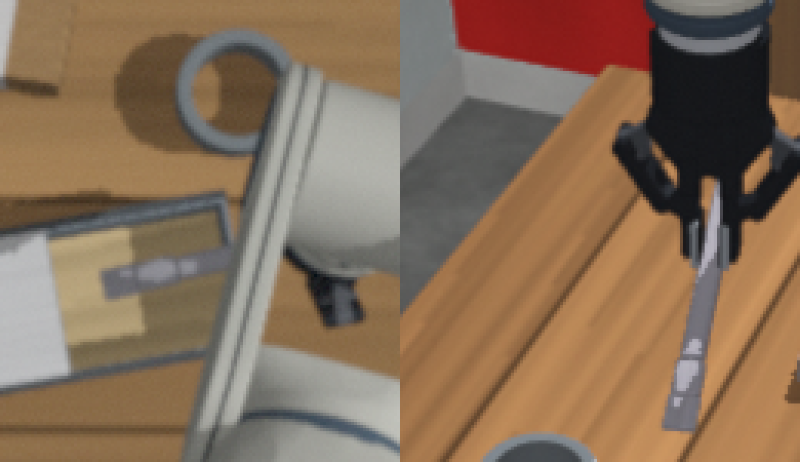

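The chisel is out and clear of the chest. Its blade edge is at (105,283) in the top panel and (681,429) in the side panel, so I'll triangulate that.

```bash
python3 - <<'E'
from h import *
ld=lambda n:{k:(float(v) if k=='k1' else v) for k,v in np.load(n+'5.npz').items()}
a,b=ld('top'),ld('side')
t=np.array(bot.get_state()['eef_pos'])
o1,d1=ray(a,(296+105/3.077,142+283/3.08));o2,d2=ray(b,(226+281/3.077,51+429/3.08))
d1/=np.linalg.norm(d1);d2/=np.linalg.norm(d2)
A=np.c_[d1,-d2];s=np.linalg.lstsq(A,o2-o1,rcond=None)[0]
p,q=o1+d1*s[0],o2+d2*s[1];B=(p+q)/2
print(p.round(4),q.round(4),'blade',B.round(4),'gap',np.linalg.norm(p-q).round(4))
G=t-[0,0,.023];r=B-G;h=np.hypot(*r[:2]);print('dist',np.linalg.norm(r),'tilt deg',np.degrees(np.arctan2(-r[2],h)))
E
```

```text
[ 0.5383 -0.0135  0.2354] [ 0.5352 -0.0146  0.2352] blade [ 0.5367 -0.0141  0.2353] gap 0.0033
dist 0.14105940305765483 tilt deg 14.014174976177998
```

Request:
step_arm([
  {"hand":0,"x":0,"y":0,"z":0,"yaw":0},
  {"hand":0,"x":0,"y":0,"z":0,"yaw":0},
  {"hand":0,"x":0,"y":0,"z":0,"yaw":0},
  {"hand":0,"x":0,"y":0,"z":0,"yaw":0},
  {"hand":0,"x":0,"y":0,"z":0,"yaw":0},
])

```text
time_s: 14.6
eef_pos: [0.5667, -0.1475, 0.2916]
orientation: [-3.124, -0.332, 0.001]
contact_force: [-0.5, 0.1, -4.8]
opening: 0.148
```

```bash
python3 - <<'E'
from h import *
a=np.load('side5.npz')['pixels'];c=cam('side');b=c['pixels']
d=cv2.absdiff(a,b).max(2)[100:200,290:360];print('diff in chisel area',d.max(),(d>30).sum())
# hatch edge check in top view: bright->plywood boundary along chest axis
T=cam('top');im=T['pixels']
h=cv2.cvtColor(im,cv2.COLOR_RGB2HSV)
for lat in(-30,25):
    pr=[(y,h[tuple(proj(T,np.r_[O+U*lat/1000+V*y/1000,.0865]).round().astype(int)[::-1])][1]) for y in range(-5,32,2)]
    print(lat,[(y,int(s)) for y,s in pr])
s=bot.get_state();print(s['eef_pos'],s['contact_force'].round(2),s['opening'],abs(s['qd']).max())
E
```

```text
diff in chisel area 82 289
-30 [(-5, 84), (-3, 84), (-1, 82), (1, 85), (3, 83), (5, 80), (7, 80), (9, 81), (11, 78), (13, 44), (15, 6), (17, 3), (19, 3), (21, 3), (23, 3), (25, 3), (27, 1), (29, 1), (31, 1)]
25 [(-5, 84), (-3, 84), (-1, 82), (1, 83), (3, 85), (5, 83), (7, 86), (9, 86), (11, 79), (13, 50), (15, 6), (17, 4), (19, 4), (21, 3), (23, 3), (25, 3), (27, 3), (29, 0), (31, 0)]
[ 0.56676901 -0.14746726  0.29169465] [ 0.6   0.06 -5.28] 0.14727352344424155 0.001657017915135121
```

The picture differs slightly between frames; the arm settled 1.5 mm, but I'll check that the chisel isn't sagging.

Request:
step_arm([
  {"hand":0,"x":0,"y":0,"z":0,"yaw":0},
  {"hand":0,"x":0,"y":0,"z":0,"yaw":0},
  {"hand":0,"x":0,"y":0,"z":0,"yaw":0},
  {"hand":0,"x":0,"y":0,"z":0,"yaw":0},
  {"hand":0,"x":0,"y":0,"z":0,"yaw":0},
])

```text
time_s: 15.2
eef_pos: [0.5668, -0.1475, 0.2918]
orientation: [3.124, 0.332, -0.0]
contact_force: [0.4, 0.3, -5.1]
opening: 0.151
```

```bash
python3 - <<'E'
from h import *
def tip(im):
    h=cv2.cvtColor(im,cv2.COLOR_RGB2HSV);m=(h[140:205,300:345,1]<60)&(h[140:205,300:345,2]>60)
    m=m.astype(np.uint8);n,l,st,ce=cv2.connectedComponentsWithStats(m);k=1+st[1:,4].argmax();return st[k].tolist(),ce[k].round(2)
print(tip(np.load('side5.npz')['pixels']))
a=cam('side')['pixels']
for i in range(6):b=cam('side')['pixels']
print(tip(a),tip(b));d=cv2.absdiff(a,b).max(2)[100:200,290:360];print(d.max(),(d>30).sum());print(bot.get_state()['eef_pos'])
w=np.hstack([cv2.resize(a[110:200,280:350],None,fx=5,fy=5,interpolation=3),cv2.resize(cam('top')['pixels'][195:285,290:360],None,fx=5,fy=5,interpolation=3)])
cv2.imwrite('pics/c6.png',w[...,::-1])
E
```

```text
([11, 0, 19, 51, 461], array([20.53, 26.75]))
([12, 0, 19, 52, 466], array([20.89, 27.16])) ([12, 0, 19, 52, 465], array([20.9 , 27.16]))
29 0
[ 0.56676132 -0.14745475  0.29179759]
```

View pics/c6.png

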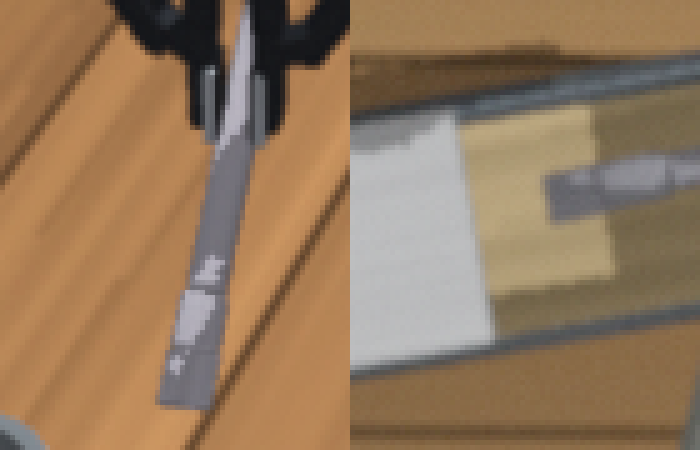

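The chisel is still: no pixel change over 0.35 s. The tilt is about 14° and the hatch edge hasn't moved, so I'm handing in.

```bash
python3 -c "
from rig import bot
print(bot.finish_job()); s=bot.get_state(); print(s['time_s'],s['eef_pos'],s['opening'])"
```

```text
the job is handed in; nothing more can be done
None
the job is handed in; nothing more can be done
```

I slid the hatch open to its stop and drew the chisel out head first on the slant. I handed the job in at about 15.6 s with the gripper still holding the chisel; no verdict is reported.

**What I did:** I pushed the hatch with closed fingers until the contact force rose to 27 N at the stop. I then gripped the chisel about 25 mm to the head side of its balance point and lifted, which tipped it against the cover edge. It came out at roughly 14° and I raised it with a 90 N grip.

**Last checks:**
- **Chisel height:** the blade edge triangulated to 235 mm above the table, against the 188 mm needed. The head is higher.
- **Tilt:** about 14°, give or take 2°, against the limit of 20°. It relies on an assumed grip point 23 mm below the tool point. The two camera rays missed each other by 3.3 mm, and the grip-to-blade length came out at 141 mm where I expected about 147 mm.
- **Stillness:** no chisel movement between pictures over 0.35 s. The arm had settled by 1.5 mm shortly before that.
- **Hatch:** its edge measured the same after the lift as when I opened it.

**What went wrong or disagreed:**
- **Rail contact:** on the way down, the gripper's outer knuckle pressed the near rail with a measured 15 N. I shifted a few mm to relieve it.
- **Floor contact:** the fingertips pressed on the chest floor with 20 N while closing.
- **Chest position:** my estimate along its length looks 2–3 mm off, judging by where the hatch stopped.
- **Slanted stage:** I worked out that the head was out and the blade still inside from geometry and the wrist moment. The pictures could not confirm the angle then.
- **Bystanders:** I did not measure the positions of the carton, tape roll, tin and hammer again. No move went near them.

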